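# Release the filter cartridge with the pin tool

### The job

Free the cartridge of the small filter unit: take the slender pin tool from the rack, press the button recessed in the cartridge down with its pin and, keeping the button down, push the cartridge all the way out to its stop. Then put the pin tool back upright in a free hole of the rack and let go of it, leaving the fat drift in the rack where it stands.

Things in the scene. Friction and masses are not known exactly. Their poses are not given: they have to be found in the camera images.
- pin_tool: The slender pin tool, loose, all plain steel, round about its z axis, 115 mm long, 0.1 kg. Origin at the tip of the pin (its lowest point, centre), z up along the tool: pin 8 mm diameter from z = 0 to 45 mm, collar 40 mm diameter from 45 to 51 mm, slim handle 18 mm diameter from 51 to 115 mm (grip it anywhere there, from above). It hangs in the rack by its collar, tip 13 mm above the bench.
- drift: Bystander in the rack, not to be used: a loose steel drift of like build with a fat handle, 34 mm diameter from z = 51 to 95 mm, collar 40 mm, shank 22 mm diameter, 45 mm long, too thick for the button's well. Origin at the lowest point of the shank, z up.
- tool_rack: Fixed steel rack: a plate 64 x 220 mm, 10 mm thick, its top 58 mm above the bench, on two end legs. Origin on the bench below the centre of the plate; x across the plate, y along it, z up. Three through holes of 28 mm diameter in a row at y = -70, 0 and +70 mm (x = 0). The hole at y = -70 mm starts free; the pin tool hangs in one of the other two and the drift in the other, which way round varies.
- filter_unit: Fixed aluminium filter unit, 130 x 90 x 54 mm, a cover over its rear half, two brass hose stubs at its back (+x) and the grey plastic front plate of the cartridge at its front (-x). Origin on the bench below its centre, z up. The cartridge slides out along this frame's -x axis. Its upper face, open in the front half, lies 44 mm above the bench.
- filter_slide (a joint): How far the grey cartridge has come out of the filter unit along the unit's -x axis, in m: 0 home and latched, 0.04 fully out at its stop. About 1.5 N moves it once it is unlatched, and it stays where it is left. Latched, it has about 1 mm of play; the latch is cleared only after about 20 mm of travel with the button down.
- release_button (a joint): How far the spring release button in the cartridge is pressed straight down, in m: 0 up, 0.01 fully down. It takes 2 N at first and 6 N fully down, and springs back. At 0.005 or more the cartridge is free to slide.
- button_face (a point): Centre of the top face of the release button, a steel disc 18 mm in diameter at the bottom of a round well of 21 mm diameter in the cartridge's upper face. With the button up the face lies 8 mm below the cartridge's upper face, 36 mm above the bench. It moves along with the cartridge (the pin pushes on the well's wall) and with the button. With the cartridge home it lies on the filter unit's axis, 30 mm from the unit's origin towards -x.

How it is judged:
On the way, in this order (a step that is already met when the one before it is completed fails the run):
1. the pin tool's pin holds the release button down (5 mm or more) with the cartridge still nearly home (value of joint release_button above 0.0045 m and value of joint filter_slide below 0.012 m and distance between pin_tool and button_face below 0.014 m), for 0.05 s.
2. with the pin still holding the button down, the cartridge is pushed out to its stop (35 mm or more) (value of joint filter_slide above 0.035 m and value of joint release_button above 0.0025 m and distance between pin_tool and button_face below 0.014 m), for 0.05 s.
At the end, for the whole second after the job is handed in: The cartridge is out by 33 mm or more of its 40 mm, and the pin tool hangs at rest by its collar in a hole of the rack, upright within 10 degrees (value of joint filter_slide above 0.033 m and z of pin_tool in the frame of tool_rack between 0.008 and 0.018 m and x of pin_tool in the frame of tool_rack between -0.025 and 0.025 m and y of pin_tool in the frame of tool_rack between -0.095 and 0.095 m and angle between pin_tool's own z axis and vertical below 0.17 rad and linear speed of pin_tool below 0.02 m/s); the robot touches nothing.
It fails at once if the drift is moved more than 25 mm (distance of drift from where it was at the start of the episode above 0.025 m).
It also fails if it takes over 48 s, if anything falls off the work surface, if the arm or the gripper's body presses on something with over 40 N, if the wrist force passes 120 N, or if a joint passes its speed limit or range.

### The arm

A 6-joint arm with a two-finger parallel gripper is mounted at the origin on a cart in front of the work surface, level with it; the furniture and walls round the work are solid. World frame = base frame: x ahead of the robot, y to its left, z up, the work surface at z = 0. Lengths are in m, angles in rad, forces in N, time in s.
With the tool pointing down it reaches from about 0.25 to 0.775 m from the base axis. Payload 4 kg.
Tool frame: the origin (TCP) lies on the centre line of the jaws, within the pads' length; the fingertips stand 22 mm ahead of it and the grasp point (between the pads) lies 3 mm ahead of it; z points along the fingers, y is the direction in which the jaws open and shut (so a half turn about z gives the same grasp; the last joint's range is limited). The gripper opens to 94 mm and grips with 3 to 60 N. Pads are 16 mm wide; open, the fingers measure 119 mm over their backs; the gripper's body (75 mm by 177 mm) begins 78 mm behind the grasp point.
Start: joints at [-1.326, 0.087, 1.371, -0, 1.684, -0.103], TCP at [0.187, -0.517, 0.228] pointing down, gripper open.
Joint ranges: [-3.1, 3.1], [-0.76, 2.03], [0.27, 2.55], [-1.08, 4.22], [0.17, 2.65], [-2.57, 2.57]. Speed limits (rad/s): [2.79, 2.79, 3.14, 3.14, 3.14, 3.14].

### API

Orientations are given as [roll, pitch, yaw] about the fixed x, y, z axes, in that order (R = Rz(yaw) Ry(pitch) Rx(roll)).
In Python, from bench import robot gives the robot as it stands. The module is installed in compiled form; this text tells all that it offers.
- The arm moves only by the shell command python3 -m inch 'ROWS'. ROWS is JSON, a list of rows, each an object with "linear": the shift along the world's x, y, z scaled (see below), a list of three; "twist": the turn about the world's z scaled (see below); "gripper": the opening, from 0 (shut) to 1 (fully open). In form: [{"linear": [x, y, z], "twist": twist, "gripper": gripper}, ...]. A call has 1 to 10 rows; each row is the pose to reach, as a shift and turn from the pose commanded when the call began; what a row does not reach only later rows make up. The controller multiplies each number of a shift by 0.1 m and each number of a turn by 60 degrees. A row lasts 1/12 s, in which the tool goes at most 41.7 mm and 7.16 degrees, less where a joint would pass 70% of its speed; a pose out of reach is approached as far as the arm can. A call with a number of a shift or a turn outside -1 to 1 is refused whole. A call with a gripper value outside its range is refused whole. The fingers move at their own pace and stop on an object; the grip force is fixed at half the most. Time passes only in rows, so rows that repeat a pose let the fingers close. It gives the time, the measured TCP pose, the force and the opening at its end, in the units of the state.
- robot.get_obs(): the state, without advancing time (a new reading comes with each control period).
- robot.snapshot(name): name is "scene" or "top"; returns a dict with "image" (400x640x3 uint8, red, green, blue), "depth" (400x640 float32, m along the optical axis (not along the pixel's ray), 0 where there is no reading), "mtx" (3x3 intrinsics, pixels), "k1" (the pictures are not rectified: a ray, as slopes to the right and down, at radius r is drawn at 1 + k1 r^2 times it, then the intrinsics apply), "rvec" (rotation vector, rad) and "tvec" (3), from world to camera coordinates, as OpenCV has them. Camera axes: x right, y down, z forward; pixel columns grow to the right and rows downward; lengths in m; the calibration is good to about 2 mm. A picture is of the moment at which its call begins.
- robot.close_job(): hands the job in, once; it reports no verdict.
The state is a dict: "time": time; "joint_positions": joint angles; "qvel": joint speeds; "joint_torque": joint torques, N m; "tool_pos": TCP position; "ee_rot": TCP orientation; "wrist_force": force on the tool from outside, world axes, zero at the start; "wrist_torque": the same for the moment, N m; "width": finger opening in m.
Only numpy, scipy, OpenCV 4.12 (cv2) and the standard library are available. Lean on these libraries where they do the work, as an engineer would, in place of code of your own. Each camera call takes 0.05 s, during which the arm holds its last target.

## Working session

There is one attempt and no reset: what is moved stays moved. The work goes in short steps, Python scripts to look and compute and a shell command to move; the robot and the scene stay as the last step left them, time stands still between calls to the robot, and variables do not carry over. Pictures are saved under pics/ and viewed, and the job is handed in when it is done.

```bash
mkdir -p pics; python3 - <<'E'
from bench import robot
import cv2,numpy as np
print(robot.get_obs())
for n in ("scene","top"):
    s=robot.snapshot(n)
    np.savez(f"pics/{n}1.npz",**s)
    cv2.imwrite(f"pics/{n}1.png",s["image"][:,:,::-1])
    R=cv2.Rodrigues(np.array(s["rvec"]))[0]; print(n,s["mtx"],s["k1"],(-R.T@np.ravel(s["tvec"])),R[2])
E
```

```text
{'time': 0.0, 'joint_positions': array([-1.32608786e+00,  8.79113219e-02,  1.37226724e+00, -3.64416919e-06,
        1.68353363e+00, -1.03099363e-01]), 'qvel': array([-0.00177723, -0.00086639,  0.00042012, -0.00214774, -0.00122626,
        0.00053403]), 'joint_torque': array([-1.81531273e-04, -3.40179491e+01, -3.02426040e+01,  7.16132345e-02,
        3.29157757e-02, -1.65756910e-04]), 'tool_pos': array([ 0.18733605, -0.51659028,  0.22632137]), 'ee_rot': array([-3.13948400e+00, -2.14533326e-04,  3.47807193e-01]), 'wrist_force': array([0.19276141, 0.75231595, 0.37184317]), 'wrist_torque': array([0.01600393, 0.0104443 , 0.02700675]), 'width': 0.0937305465055625}
scene [[430.3488416    0.         320.2228591 ]
 [  0.         430.3488416  195.14093832]
 [  0.           0.           1.        ]] -0.055819515423665644 [-0.18938956  0.68345404  0.475574  ] [ 0.68317558 -0.60517762 -0.40869447]
top [[494.26936533   0.         324.34880347]
 [  0.         494.26936533 211.98330126]
 [  0.           0.           1.        ]] -0.12913280587745923 [0.31751184 0.06950097 1.20019803] [ 0.19018672 -0.00508963 -0.98173474]
```

View pics/scene1.png

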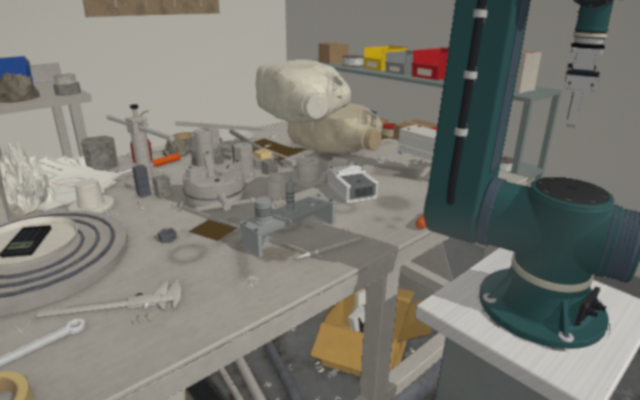

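View pics/top1.png

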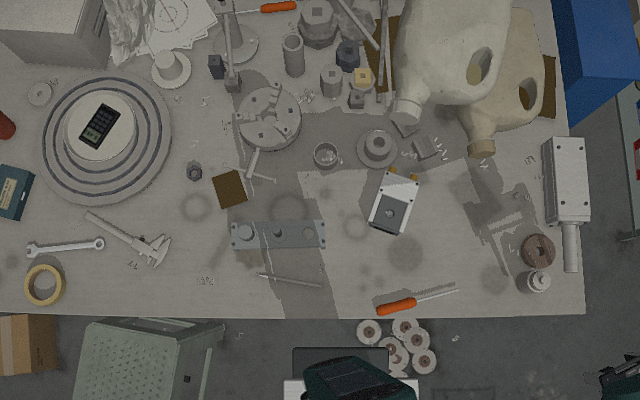

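The top view shows the rack around (278,234), with things in its left and middle positions, and the filter unit at (394,202). Next I'll zoom in on both.

```bash
cat > h.py <<'E'
import cv2,numpy as np
def load(f): return dict(np.load(f))
def ray(s,uv):
    uv=np.atleast_2d(np.array(uv,float)); K=s["mtx"]; k=float(s["k1"])
    d=(uv-[K[0,2],K[1,2]])/[K[0,0],K[1,1]]
    x=d.copy()
    for _ in range(20): x=d/(1+k*(x**2).sum(1,keepdims=True))
    R=cv2.Rodrigues(np.array(s["rvec"],float))[0]
    c=-R.T@np.ravel(s["tvec"])
    return c,np.c_[x,np.ones(len(x))]@R   # world dirs
def plane(s,uv,z):
    c,d=ray(s,uv); t=(z-c[2])/d[:,2]; return c+t[:,None]*d
def pt(s,uv):
    c,d=ray(s,uv); uv=np.atleast_2d(uv).astype(int)
    return c+d*s["depth"][uv[:,1],uv[:,0]][:,None]
def proj(s,P):
    P=np.atleast_2d(P).astype(float); R=cv2.Rodrigues(np.array(s["rvec"],float))[0]
    q=P@R.T+np.ravel(s["tvec"]); x=q[:,:2]/q[:,2:]; r2=(x**2).sum(1,keepdims=True)
    x=x*(1+float(s["k1"])*r2); return x*s["mtx"][0,0]+[s["mtx"][0,2],s["mtx"][1,2]]
E
python3 - <<'E'
from h import *
s=load("pics/top1.npz");im=s["image"][:,:,::-1]
a=cv2.resize(im[205:260,220:335],None,fx=6.9,fy=6.9,interpolation=cv2.INTER_CUBIC)
b=cv2.resize(im[160:245,355:435],None,fx=7,fy=7,interpolation=cv2.INTER_CUBIC)
cv2.imwrite("pics/r1.png",a);cv2.imwrite("pics/f1.png",b)
t=load("pics/scene1.npz");im=t["image"][:,:,::-1]
cv2.imwrite("pics/s1.png",cv2.resize(im[155:260,235:385],None,fx=5,fy=5,interpolation=cv2.INTER_CUBIC))
d=s["depth"]
P=lambda u,v:pt(s,[[u,v]])[0].round(3)
for uv in [(249,227),(249,233),(279,231),(307,227),(290,240),(265,240),(388,215),(398,188)]: print(uv,P(*uv))
E
```

```text
(249, 227) [0.495 0.233 0.109]
(249, 233) [0.482 0.233 0.106]
(279, 231) [0.483 0.164 0.124]
(307, 227) [0.504 0.104 0.053]
(290, 240) [0.472 0.144 0.059]
(265, 240) [0.473 0.202 0.057]
(388, 215) [ 0.536 -0.09   0.035]
(398, 188) [ 0.597 -0.112  0.056]
```

View pics/r1.png

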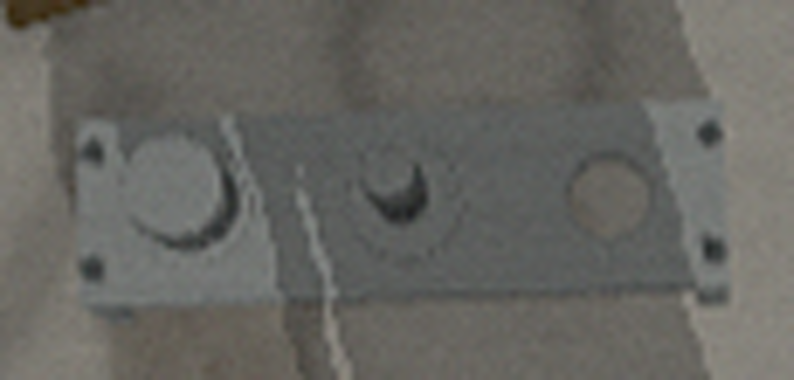

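View pics/f1.png

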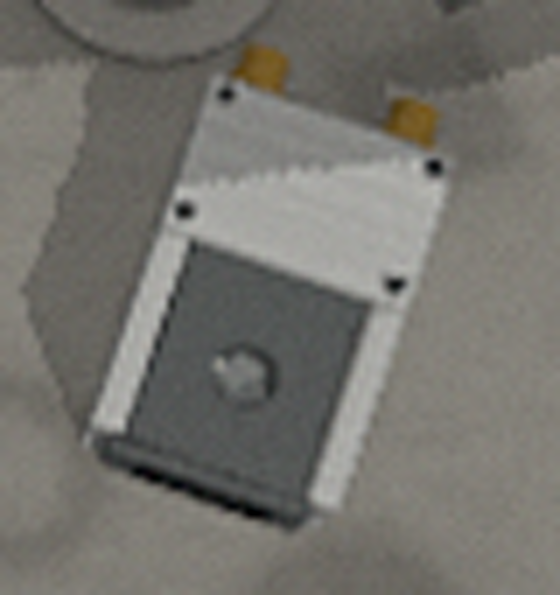

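View pics/s1.png

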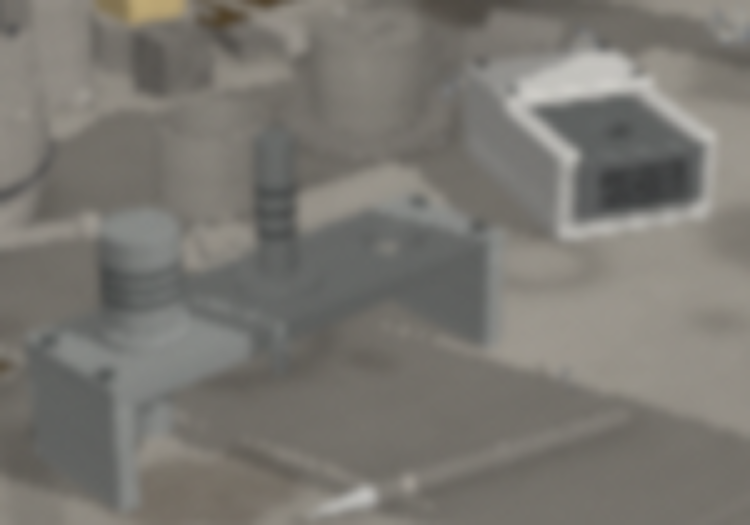

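The pin tool is the slender one in the middle hole at about (278,231) in the top view. The drift is at the left end, and the free hole is at about (308,233). The button's well is at about (390,214). Next I'll measure these.

```bash
python3 - <<'E'
from h import *
s=load("pics/top1.npz")
def W(s):
    v,u=np.mgrid[0:400,0:640]; uv=np.c_[u.ravel(),v.ravel()]
    c,d=ray(s,uv); return (c+d*s["depth"].ravel()[:,None]).reshape(400,640,3)
w=W(s)
def rect(x0,x1,y0,y1,z0,z1):
    m=(w[...,0]>x0)&(w[...,0]<x1)&(w[...,1]>y0)&(w[...,1]<y1)&(w[...,2]>z0)&(w[...,2]<z1)&(s["depth"]>0)
    m=cv2.morphologyEx(m.astype(np.uint8),cv2.MORPH_OPEN,np.ones((3,3)))
    n,l,st,_=cv2.connectedComponentsWithStats(m); i=1+st[1:,4].argmax()
    v,u=np.nonzero(l==i); return np.c_[u,v],w[v,u]
uv,P=rect(.40,.56,.02,.32,.045,.075)
print("rack",cv2.minAreaRect((plane(s,uv,.058)[:,:2]*1000).astype(np.float32)),np.median(P[:,2]))
uv,P=rect(.45,.68,-.2,0,.025,.07)
print("unit",cv2.minAreaRect((plane(s,uv,.050)[:,:2]*1000).astype(np.float32)),np.median(P[:,2]))
def rc(nm,u,v,z):print(nm,plane(s,[[u,v]],z)[0].round(4))
g=cv2.cvtColor(s["image"],cv2.COLOR_RGB2GRAY)
# cropped-pixel -> image: (c+.5)/f-.5+off
cv=lambda x,y,f,ox,oy:((x+.5)/f-.5+ox,(y+.5)/f-.5+oy)
rc("free hole",*cv(610,195,6.9,220,205),.058)
rc("collar",*cv(410,205,6.9,220,205),.064)
rc("handle top",*cv(392,166,6.9,220,205),.128)
rc("drift top",*cv(172,192,6.9,220,205),.108)
rc("well",*cv(244,377,7,355,160),.044)
# handle pts by depth
uv,P=rect(.44,.53,.13,.2,.09,.14)
print("handle",P.min(0),P.max(0),np.median(P,0),len(P))
for z in (.115,.135):
    k=P[:,2]>.115
top=uv[P[:,2]>.118]; print("top px",top.mean(0),plane(s,[top.mean(0)],.128)[0])
# screws of the cover, z=54, and rims
for n,(x,y) in dict(a=(227,94),b=(433,167),c=(184,210),d=(395,284)).items(): rc(n,*cv(x,y,7,355,160),.054)
for n,(x,y) in dict(TL=(92,150),BL=(92,268),TR=(709,132),BR=(713,249)).items(): rc(n,*cv(x,y,6.9,220,205),.058)
t=load("pics/scene1.npz")
def rt(nm,x,y,z): print("scene",nm,plane(t,[cv(x,y,5,235,155)],z)[0].round(4))
rt("handle top",275,132,.128); rt("hole",387,243,.058); rt("well",618,130,.044);rt("drift top",142,224,.108)
E
```

```text
rack ((487.05450439453125, 172.34945678710938), (65.4179458618164, 220.217041015625), 1.9696135520935059) 0.05814162843650317
unit ((569.1082763671875, -103.21023559570312), (90.588623046875, 155.5632781982422), 69.63273620605469) 0.04693614146194458
free hole [0.4892 0.1019 0.058 ]
collar [0.4849 0.1691 0.064 ]
handle top [0.4881 0.1694 0.128 ]
drift top [0.4827 0.2427 0.108 ]
well [ 0.5378 -0.0919  0.044 ]
handle [0.47840351 0.162766   0.09015545] [0.49456779 0.17938181 0.13233915] [0.48469502 0.17037137 0.12637594] 67
top px [275.375  229.4375] [0.48626456 0.17159369 0.128     ]
a [ 0.635  -0.0874  0.054 ]
b [ 0.6093 -0.1579  0.054 ]
c [ 0.594  -0.0715  0.054 ]
d [ 0.5681 -0.1432  0.054 ]
TL [0.5047 0.2785 0.058 ]
BL [0.4642 0.2772 0.058 ]
TR [0.5108 0.0684 0.058 ]
BR [0.4708 0.0671 0.058 ]
scene handle top [0.4897 0.1693 0.128 ]
scene hole [0.4872 0.109  0.058 ]
scene well [ 0.5368 -0.0944  0.044 ]
scene drift top [0.4857 0.2416 0.108 ]
```

```bash
python3 -m inch '[{"linear":[0.5,1,0],"twist":0.4167,"gripper":0.6},{"linear":[0.5,1,0],"twist":0.4167,"gripper":0.6},{"linear":[0.5,1,0],"twist":0.4167,"gripper":0.6},{"linear":[0.5,1,0],"twist":0.4167,"gripper":0.6}]'
python3 -m inch '[{"linear":[0.5,1,0],"twist":0.4167,"gripper":0.6},{"linear":[0.5,1,0],"twist":0.4167,"gripper":0.6},{"linear":[0.5,1,0],"twist":0.4167,"gripper":0.6},{"linear":[0.5,1,0],"twist":0.4167,"gripper":0.6}]'
python3 -m inch '[{"linear":[0.5,1,0],"twist":0,"gripper":0.6},{"linear":[0.5,1,0],"twist":0,"gripper":0.6},{"linear":[0.5,1,0],"twist":0,"gripper":0.6}]'
```

```text
time: 0.43
tool_pos: [0.2393, -0.413, 0.2274]
ee_rot: [-3.141, -0.003, 0.794]
wrist_force: [-0.3, 0.3, 0.1]
width: 0.0708
time: 0.77
tool_pos: [0.289, -0.313, 0.2275]
ee_rot: [3.141, -0.002, 1.231]
wrist_force: [-0.3, -0.4, 0.0]
width: 0.0563
time: 1.02
tool_pos: [0.3378, -0.2147, 0.2271]
ee_rot: [-3.141, -0.001, 1.221]
wrist_force: [0.5, 0.1, -0.7]
width: 0.0564
```

```bash
python3 -m inch '[{"linear":[0.4,1,0],"twist":0,"gripper":0.6},{"linear":[0.4,1,0],"twist":0,"gripper":0.6},{"linear":[0.4,1,0],"twist":0,"gripper":0.6}]'
python3 -m inch '[{"linear":[0.4,1,0],"twist":0,"gripper":0.6},{"linear":[0.4,1,0],"twist":0,"gripper":0.6},{"linear":[0.4,1,0],"twist":0,"gripper":0.6}]'
python3 -m inch '[{"linear":[0.4,1,0],"twist":0,"gripper":0.6},{"linear":[0.4,1,0],"twist":0,"gripper":0.6},{"linear":[0.4,1,0],"twist":0,"gripper":0.6}]'
python3 -m inch '[{"linear":[0.28,0.8,0],"twist":0,"gripper":0.6},{"linear":[0.28,0.8,0],"twist":0,"gripper":0.6},{"linear":[0.28,0.8,0],"twist":0,"gripper":0.6},{"linear":[0.28,0.8,0],"twist":0,"gripper":0.6},{"linear":[0.28,0.8,0],"twist":0,"gripper":0.6}]'
```

```text
time: 1.27
tool_pos: [0.3778, -0.1138, 0.2272]
ee_rot: [-3.141, -0.002, 1.223]
wrist_force: [0.4, 0.5, -0.5]
width: 0.0565
time: 1.52
tool_pos: [0.4178, -0.0137, 0.2271]
ee_rot: [-3.141, -0.001, 1.223]
wrist_force: [0.5, -0.3, -0.7]
width: 0.0564
time: 1.77
tool_pos: [0.4577, 0.0864, 0.2269]
ee_rot: [-3.141, -0.001, 1.223]
wrist_force: [-0.3, -0.4, 0.3]
width: 0.0568
time: 2.18
tool_pos: [0.485, 0.1625, 0.2269]
ee_rot: [-3.141, 0.002, 1.221]
wrist_force: [-0.4, -0.2, -0.3]
width: 0.0565
```

```bash
python3 -m inch '[{"linear":[0.02,0.07,-0.3],"twist":0,"gripper":0.6},{"linear":[0.02,0.07,-0.6],"twist":0,"gripper":0.6},{"linear":[0.02,0.07,-0.75],"twist":0,"gripper":0.6},{"linear":[0.02,0.07,-0.75],"twist":0,"gripper":0.6}]'
python3 - <<'E'
from bench import robot
from h import *
print(robot.get_obs()["tool_pos"])
s=robot.snapshot("scene");np.savez("pics/scene2.npz",**s)
cv2.imwrite("pics/s2.png",cv2.resize(s["image"][100:260,235:385,::-1],None,fx=3.7,fy=3.7,interpolation=cv2.INTER_CUBIC))
E
```

```text
time: 2.52
tool_pos: [0.4845, 0.1675, 0.1481]
ee_rot: [-3.135, 0.005, 1.218]
wrist_force: [0.0, -0.2, -0.5]
width: 0.0566
[0.48450095 0.16746417 0.14807966]
```

View pics/s2.png

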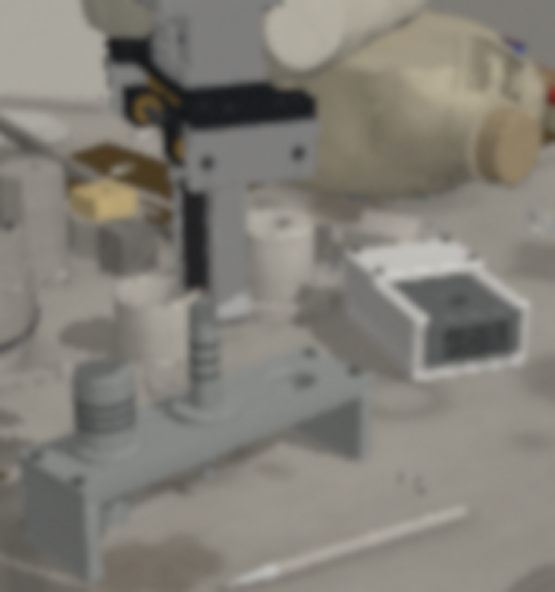

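```bash
python3 - <<'E'
from h import *
s=load("pics/scene2.npz")
p=proj(s,[[.4845,.1675,.148],[.4845,.1675,.126],[.487,.170,.128],[.487,.170,.064],[.4845,.1675,.128]])
print(((p-[235,100]+.5)*3.7).round(1))
im=s["image"][150:220,270:310,::-1]
cv2.imwrite("pics/s2z.png",cv2.resize(im,None,fx=8,fy=8,interpolation=cv2.INTER_CUBIC))
E
```

```text
[[211.1 270.9]
 [212.  306.6]
 [205.8 303.2]
 [208.4 403.4]
 [211.9 303.4]]
```

View pics/s2z.png

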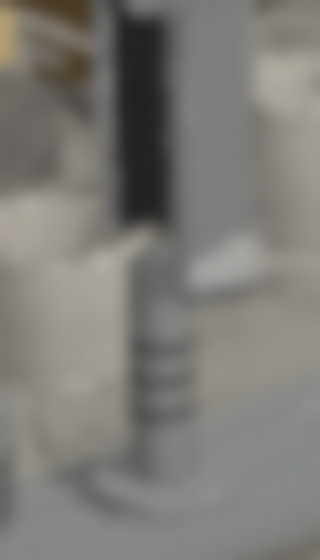

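```bash
python3 -m inch '[{"linear":[0.025,0.03,-0.1],"twist":0,"gripper":0.6},{"linear":[0.025,0.03,-0.3],"twist":0,"gripper":0.6},{"linear":[0.025,0.03,-0.47],"twist":0,"gripper":0.6},{"linear":[0.025,0.03,-0.47],"twist":0,"gripper":0.6}]'
python3 - <<'E'
from bench import robot
from h import *
print(robot.get_obs()["tool_pos"])
s=robot.snapshot("scene");np.savez("pics/scene3.npz",**s)
cv2.imwrite("pics/s3z.png",cv2.resize(s["image"][140:230,260:330,::-1],None,fx=6,fy=6,interpolation=cv2.INTER_CUBIC))
E
```

```text
time: 2.9
tool_pos: [0.4888, 0.1721, 0.1034]
ee_rot: [-3.139, 0.002, 1.22]
wrist_force: [-0.6, 0.1, -0.9]
width: 0.0567
[0.48882699 0.17210147 0.10338763]
```

View pics/s3z.png

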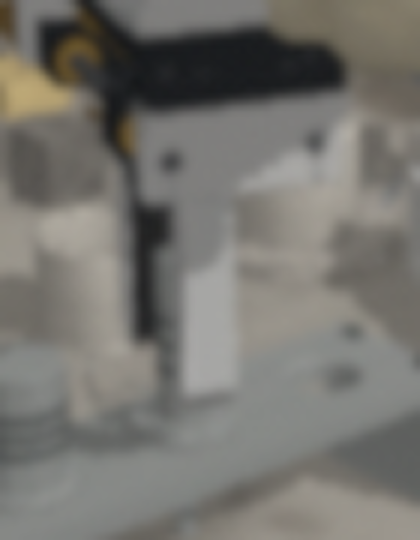

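The handle, at about (168,300) in the crop, stands between the two fingers, which are clear of the drift. I'll close the gripper.

```bash
python3 -m inch '[{"linear":[0,-0.01,0],"twist":0,"gripper":0.4},{"linear":[0,-0.01,0],"twist":0,"gripper":0},{"linear":[0,-0.01,0],"twist":0,"gripper":0},{"linear":[0,-0.01,0],"twist":0,"gripper":0},{"linear":[0,-0.01,0],"twist":0,"gripper":0},{"linear":[0,-0.01,0],"twist":0,"gripper":0},{"linear":[0,-0.01,0],"twist":0,"gripper":0},{"linear":[0,-0.01,0],"twist":0,"gripper":0}]'
```

```text
time: 3.62
tool_pos: [0.4901, 0.172, 0.1059]
ee_rot: [3.141, -0.0, 1.221]
wrist_force: [-1.2, -0.0, 1.3]
width: 0.0177
```

```bash
python3 -m inch '[{"linear":[0,0,0.2],"twist":0,"gripper":0},{"linear":[0,0,0.5],"twist":0,"gripper":0},{"linear":[0,0,0.8],"twist":0,"gripper":0},{"linear":[0,0,0.8],"twist":0,"gripper":0}]'
python3 -m inch '[{"linear":[0.18,-0.3,0],"twist":0,"gripper":0},{"linear":[0.18,-0.6,0],"twist":0,"gripper":0},{"linear":[0.18,-0.9,0],"twist":0,"gripper":0},{"linear":[0.18,-0.9,0],"twist":0,"gripper":0}]'
python3 -m inch '[{"linear":[0.18,-0.3,0],"twist":0,"gripper":0},{"linear":[0.18,-0.6,0],"twist":0,"gripper":0},{"linear":[0.18,-0.9,0],"twist":0,"gripper":0},{"linear":[0.18,-0.9,0],"twist":0,"gripper":0}]'
python3 - <<'E'
from bench import robot
from h import *
print(robot.get_obs()["tool_pos"])
for n in("scene","top"):
    s=robot.snapshot(n);np.savez(f"pics/{n}4.npz",**s)
    cv2.imwrite(f"pics/{n}4.png",s["image"][:,:,::-1])
s=load("pics/scene4.npz")
cv2.imwrite("pics/s4z.png",cv2.resize(s["image"][90:220,270:400,::-1],None,fx=4.6,fy=4.6,interpolation=cv2.INTER_CUBIC))
E
```

```text
time: 3.95
tool_pos: [0.4931, 0.1727, 0.1922]
ee_rot: [3.132, -0.007, 1.221]
wrist_force: [0.7, 0.7, 0.3]
width: 0.0176
time: 4.28
tool_pos: [0.5078, 0.0776, 0.1843]
ee_rot: [-3.141, 0.004, 1.216]
wrist_force: [0.2, 0.3, -2.2]
width: 0.0174
time: 4.62
tool_pos: [0.5258, -0.0123, 0.1843]
ee_rot: [-3.141, 0.003, 1.215]
wrist_force: [0.2, 0.1, -1.2]
width: 0.0173
[ 0.52579005 -0.01229029  0.18427256]
```

View pics/s4z.png

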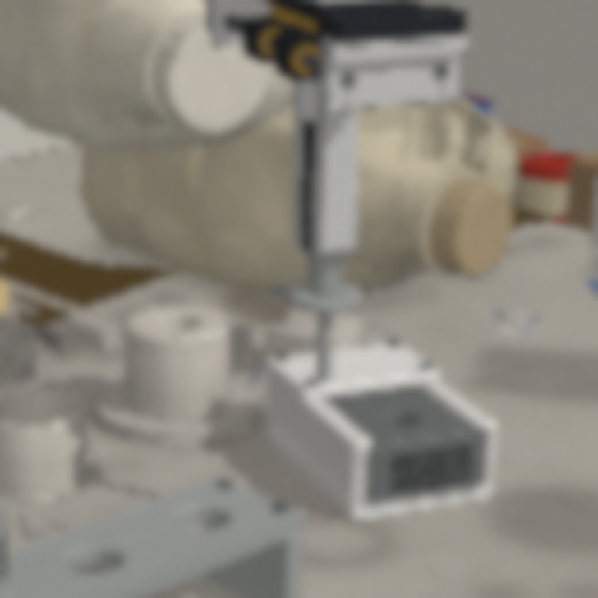

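View pics/top4.png

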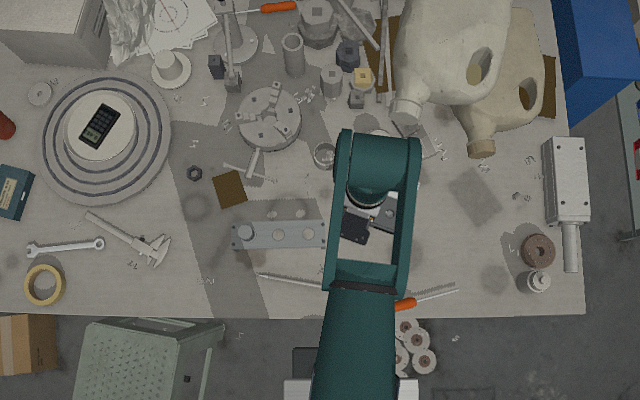

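The pin tool is held upright, with its tip at about (322,375) in the crop, and the well is at about (408,420). The arm blocks the top view. I'll move over the well and stop with the tip just above it to check.

```bash
python3 -m inch '[{"linear":[0.14,-0.3,0],"twist":0,"gripper":0},{"linear":[0.14,-0.6,0],"twist":0,"gripper":0},{"linear":[0.14,-0.785,0],"twist":0,"gripper":0},{"linear":[0.14,-0.785,0],"twist":0,"gripper":0},{"linear":[0.14,-0.785,-0.2],"twist":0,"gripper":0},{"linear":[0.14,-0.785,-0.32],"twist":0,"gripper":0},{"linear":[0.14,-0.785,-0.32],"twist":0,"gripper":0},{"linear":[0.14,-0.785,-0.32],"twist":0,"gripper":0}]'
python3 - <<'E'
from bench import robot
from h import *
s=robot.snapshot("scene");np.savez(f"pics/scene5.npz",**s)
o=robot.get_obs()["tool_pos"];print(o)
q=proj(s,[o-[0,0,.092],[.540,-.091,.044],[.5375,-.093,.044],[.5375,-.093,.060]]);print(q,((q-[300,130]+.5)*7).round(0))
cv2.imwrite("pics/s5z.png",cv2.resize(s["image"][130:210,300:390,::-1],None,fx=7,fy=7,interpolation=cv2.INTER_CUBIC))
E
```

```text
time: 5.38
tool_pos: [0.5391, -0.085, 0.1521]
ee_rot: [-3.138, -0.0, 1.222]
wrist_force: [0.0, 0.3, -0.8]
width: 0.0171
[ 0.53978494 -0.08535059  0.1532327 ]
[[355.23650191 175.06553518]
 [356.42733059 180.57398194]
 [357.62915159 180.65694908]
 [357.8656012  175.04728998]] [[390. 319.]
 [398. 358.]
 [407. 358.]
 [409. 319.]]
```

View pics/s5z.png

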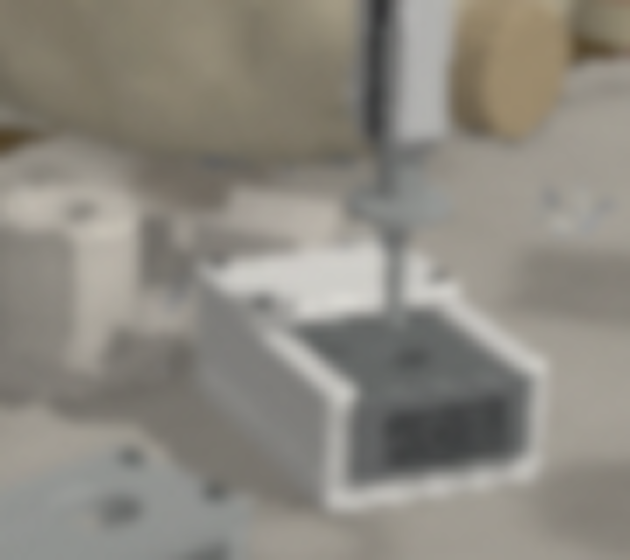

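```bash
python3 -m inch '[{"linear":[-0.01,-0.06,0],"twist":0,"gripper":0},{"linear":[-0.01,-0.06,0],"twist":0,"gripper":0},{"linear":[-0.01,-0.06,-0.06],"twist":0,"gripper":0},{"linear":[-0.01,-0.06,-0.06],"twist":0,"gripper":0},{"linear":[-0.01,-0.06,-0.06],"twist":0,"gripper":0}]'
python3 - <<'E'
from bench import robot
from h import *
s=robot.snapshot("scene");np.savez(f"pics/scene6.npz",**s)
o=robot.get_obs()["tool_pos"];print(o)
q=proj(s,[o-[0,0,.092],[.540,-.091,.044],[.5375,-.093,.044],[.5375,-.093,.060]]);print(((q-[330,150]+.5)*11).round(0))
cv2.imwrite("pics/s6z.png",cv2.resize(s["image"][150:200,330:385,::-1],None,fx=11,fy=11,interpolation=cv2.INTER_CUBIC))
E
```

```text
time: 5.85
tool_pos: [0.5387, -0.0926, 0.1471]
ee_rot: [-3.141, -0.0, 1.22]
wrist_force: [-1.3, -0.0, 0.2]
width: 0.0175
[ 0.53882363 -0.09258187  0.14733626]
[[306. 298.]
 [296. 342.]
 [309. 343.]
 [312. 281.]]
```

View pics/s6z.png

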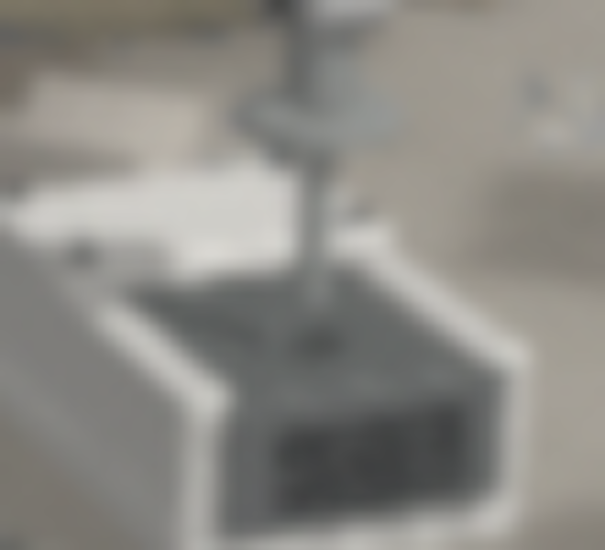

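Tip at (314,300) and well at (316,340) in the crop, so they line up. I'll descend in small steps and watch the force.

```bash
python3 -m inch '[{"linear":[0.015,-0.005,-0.05],"twist":0,"gripper":0},{"linear":[0.015,-0.005,-0.1],"twist":0,"gripper":0},{"linear":[0.015,-0.005,-0.15],"twist":0,"gripper":0},{"linear":[0.015,-0.005,-0.15],"twist":0,"gripper":0},{"linear":[0.015,-0.005,-0.15],"twist":0,"gripper":0}]'
python3 - <<'E'
from bench import robot
from h import *
s=robot.snapshot("scene");np.savez(f"pics/scene7.npz",**s)
o=robot.get_obs();print(o["tool_pos"],o["wrist_force"])
cv2.imwrite("pics/s7z.png",cv2.resize(s["image"][150:200,330:385,::-1],None,fx=11,fy=11,interpolation=cv2.INTER_CUBIC))
E
```

```text
time: 6.32
tool_pos: [0.54, -0.0929, 0.1317]
ee_rot: [-3.14, 0.0, 1.221]
wrist_force: [0.3, 0.8, -0.5]
width: 0.0173
[ 0.54027746 -0.09301968  0.13213112] [ 0.45660362 -0.01013337 -1.04027664]
```

View pics/s7z.png

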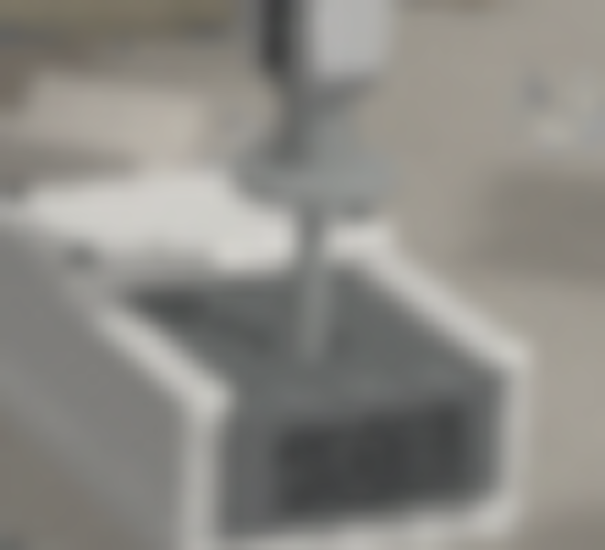

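```bash
python3 -m inch '[{"linear":[0.005,0,-0.02],"twist":0,"gripper":0},{"linear":[0.005,0,-0.04],"twist":0,"gripper":0},{"linear":[0.005,0,-0.04],"twist":0,"gripper":0}]'
python3 -m inch '[{"linear":[0,0,-0.02],"twist":0,"gripper":0},{"linear":[0,0,-0.04],"twist":0,"gripper":0},{"linear":[0,0,-0.04],"twist":0,"gripper":0}]'
```

```text
time: 6.62
tool_pos: [0.5413, -0.0932, 0.1286]
ee_rot: [3.141, -0.0, 1.221]
wrist_force: [0.3, -0.1, 1.4]
width: 0.0174
time: 6.87
tool_pos: [0.5413, -0.0932, 0.1248]
ee_rot: [3.14, -0.0, 1.221]
wrist_force: [0.1, -0.0, 2.8]
width: 0.0177
```

```bash
python3 -m inch '[{"linear":[0,0,-0.02],"twist":0,"gripper":0},{"linear":[0,0,-0.04],"twist":0,"gripper":0},{"linear":[0,0,-0.04],"twist":0,"gripper":0},{"linear":[0,0,-0.04],"twist":0,"gripper":0}]'
python3 - <<'E'
from bench import robot
from h import *
s=robot.snapshot("scene");np.savez(f"pics/scene8.npz",**s)
o=robot.get_obs();print(o["tool_pos"],o["wrist_force"])
cv2.imwrite("pics/s8z.png",cv2.resize(s["image"][150:200,330:385,::-1],None,fx=11,fy=11,interpolation=cv2.INTER_CUBIC))
E
```

```text
time: 7.2
tool_pos: [0.5413, -0.0932, 0.121]
ee_rot: [3.14, -0.0, 1.221]
wrist_force: [0.6, 0.8, 4.4]
width: 0.0175
[ 0.5412812  -0.09313602  0.12097948] [0.09820176 0.21283626 4.54742218]
```

View pics/s8z.png

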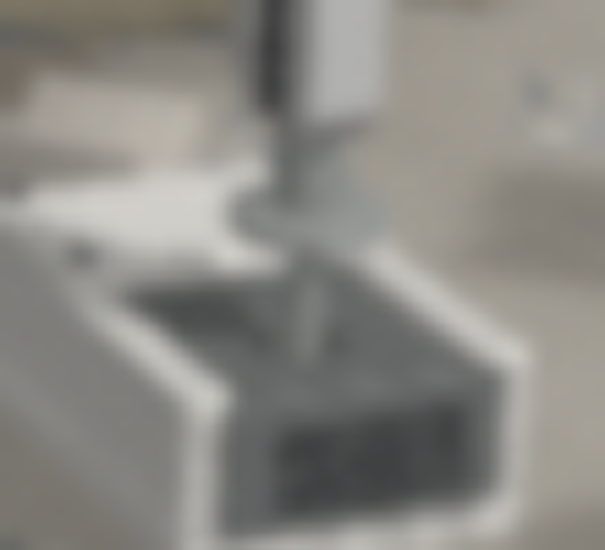

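The rim now hides the end of the pin, and the force has risen by about 5.3 N on a spring-like slope. That puts the button about 8 mm down, with the pin inside the well. Next I'll push along the unit's -x axis.

```bash
python3 -m inch '[{"linear":[-0.038,0.014,0],"twist":0,"gripper":0},{"linear":[-0.075,0.028,0],"twist":0,"gripper":0},{"linear":[-0.113,0.042,0],"twist":0,"gripper":0},{"linear":[-0.15,0.056,0],"twist":0,"gripper":0},{"linear":[-0.15,0.056,0],"twist":0,"gripper":0}]'
```

```text
time: 7.67
tool_pos: [0.5252, -0.0872, 0.1207]
ee_rot: [-3.141, 0.0, 1.221]
wrist_force: [0.2, -0.3, 4.2]
width: 0.0173
```

```bash
python3 -m inch '[{"linear":[-0.038,0.014,0],"twist":0,"gripper":0},{"linear":[-0.075,0.028,0],"twist":0,"gripper":0},{"linear":[-0.113,0.042,0],"twist":0,"gripper":0},{"linear":[-0.15,0.056,0],"twist":0,"gripper":0},{"linear":[-0.15,0.056,0],"twist":0,"gripper":0}]'
python3 - <<'E'
from bench import robot
from h import *
s=robot.snapshot("scene");np.savez(f"pics/scene9.npz",**s)
o=robot.get_obs();print(o["tool_pos"],o["wrist_force"])
cv2.imwrite("pics/s9z.png",cv2.resize(s["image"][140:210,320:400,::-1],None,fx=8,fy=8,interpolation=cv2.INTER_CUBIC))
E
```

```text
time: 8.08
tool_pos: [0.5099, -0.0816, 0.1204]
ee_rot: [-3.14, 0.0, 1.221]
wrist_force: [0.4, -0.8, 4.4]
width: 0.0176
[ 0.51000427 -0.08163628  0.12034948] [-1.04325808 -0.46184673  3.9633382 ]
```

View pics/s9z.png

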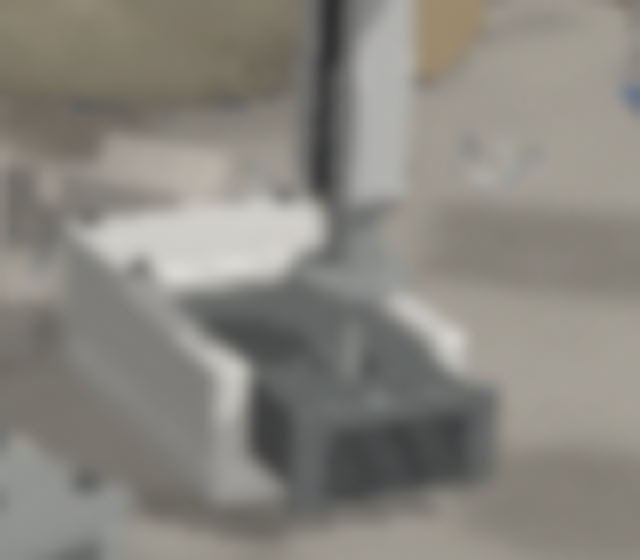

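The cartridge is coming out along with the pin, by about 27 mm so far. I'll carry on to the stop.

```bash
python3 -m inch '[{"linear":[-0.038,0.014,0],"twist":0,"gripper":0},{"linear":[-0.075,0.028,0],"twist":0,"gripper":0},{"linear":[-0.103,0.038,0],"twist":0,"gripper":0},{"linear":[-0.103,0.038,0],"twist":0,"gripper":0}]'
python3 -m inch '[{"linear":[-0.02,0.007,0],"twist":0,"gripper":0},{"linear":[-0.038,0.014,0],"twist":0,"gripper":0},{"linear":[-0.038,0.014,0],"twist":0,"gripper":0}]'
```

```text
time: 8.47
tool_pos: [0.5004, -0.0779, 0.1207]
ee_rot: [3.141, -0.0, 1.221]
wrist_force: [1.2, -0.4, 4.3]
width: 0.0177
time: 8.72
tool_pos: [0.4972, -0.0767, 0.1207]
ee_rot: [3.14, -0.0, 1.221]
wrist_force: [4.0, -1.3, 4.6]
width: 0.0172
```

```bash
python3 -m inch '[{"linear":[-0.02,0.007,0],"twist":0,"gripper":0},{"linear":[-0.02,0.007,0],"twist":0,"gripper":0},{"linear":[-0.02,0.007,0],"twist":0,"gripper":0}]'
python3 - <<'E'
from bench import robot
from h import *
s=robot.snapshot("scene");np.savez(f"pics/scene10.npz",**s)
o=robot.get_obs();print(o["tool_pos"],o["wrist_force"])
cv2.imwrite("pics/s10z.png",cv2.resize(s["image"][140:210,320:400,::-1],None,fx=8,fy=8,interpolation=cv2.INTER_CUBIC))
E
```

```text
time: 8.97
tool_pos: [0.4966, -0.0765, 0.1208]
ee_rot: [3.137, -0.0, 1.22]
wrist_force: [6.9, -1.7, 1.4]
width: 0.0178
[ 0.49665546 -0.07651507  0.12083425] [ 5.92408956 -1.11985747  1.69469907]
```

View pics/s10z.png

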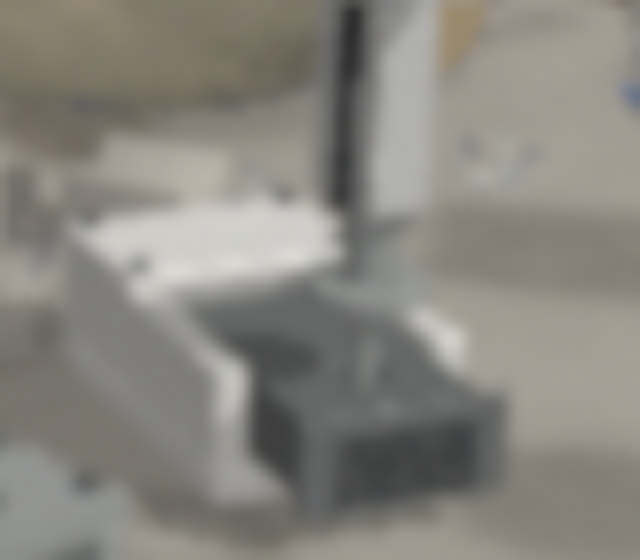

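```bash
python3 - <<'E'
from bench import robot
from h import *
s=robot.snapshot("top");np.savez(f"pics/top10.npz",**s)
cv2.imwrite("pics/t10.png",cv2.resize(s["image"][150:260,320:450,::-1],None,fx=6,fy=6,interpolation=cv2.INTER_CUBIC))
print(robot.get_obs()["wrist_force"])
c=np.array([.5375,-.0925]); ux=np.array([.938,-.347]);uy=np.array([.347,.938])
org=c+.03*ux
P=[[*(org+uy*y-ux*(x)),z] for x,y,z in [(.065,.045,.054),(.065,-.045,.054),(.105,.045,.044),(.105,-.045,.044)]]
print(((proj(s,P)-[320,150]+.5)*6).round(0))
t=load("pics/scene10.npz");print(((proj(t,P)-[320,140]+.5)*8).round(0))
E
```

```text
[ 6.53969337 -1.76918509  1.49045926]
[[288. 423.]
 [504. 501.]
 [252. 521.]
 [468. 599.]]
[[225. 358.]
 [476. 321.]
 [278. 435.]
 [534. 394.]]
```

View pics/t10.png

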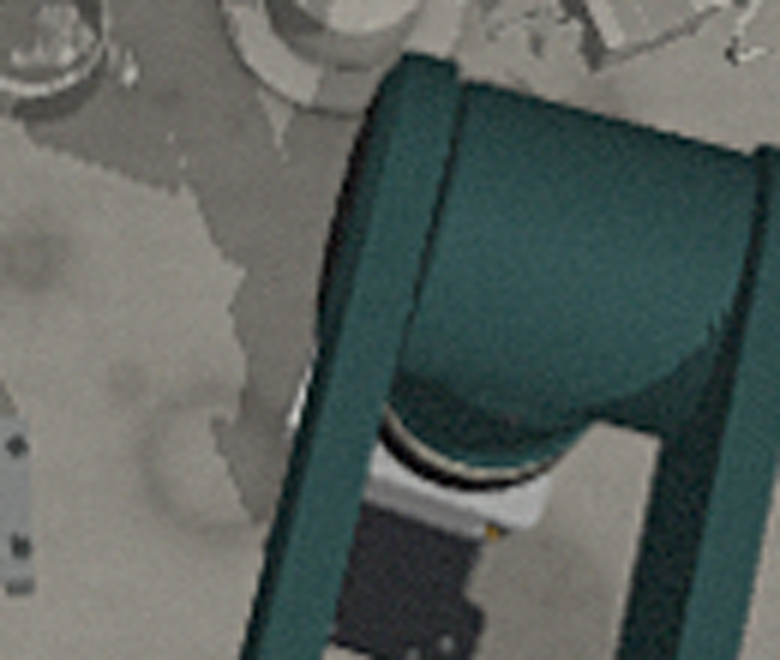

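```bash
python3 - <<'E'
from h import *
t=load("pics/scene10.npz")
im=t["image"][165:205,345:395,::-1]
cv2.imwrite("pics/s10y.png",cv2.resize(im,None,fx=14,fy=14,interpolation=cv2.INTER_CUBIC))
im=load("pics/scene6.npz")["image"][165:205,345:395,::-1]
cv2.imwrite("pics/s6y.png",cv2.resize(im,None,fx=14,fy=14,interpolation=cv2.INTER_CUBIC))
E
```

```text
(no output)
```

View pics/s10y.png

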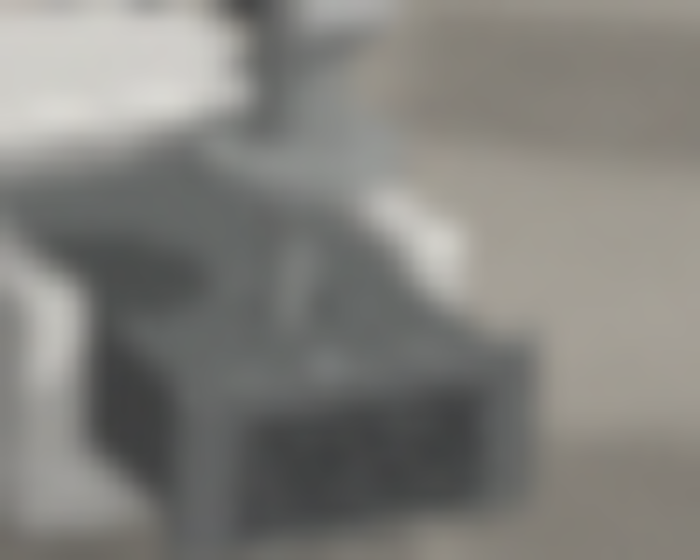

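View pics/s6y.png

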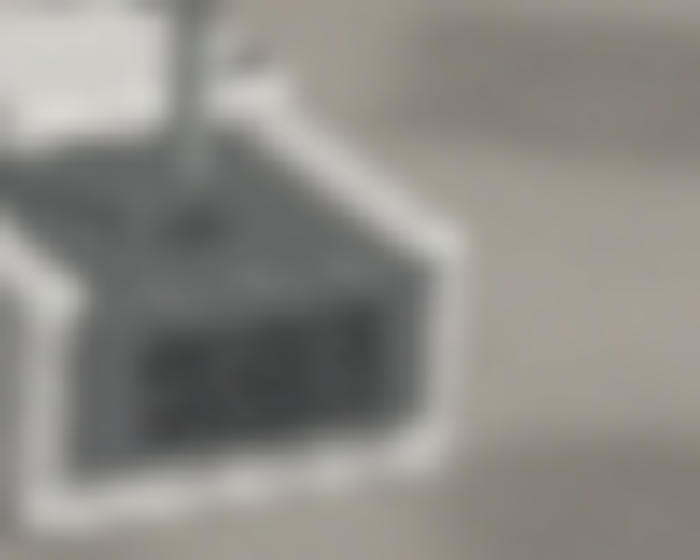

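```bash
python3 - <<'E'
from h import *
t=load("pics/scene10.npz")
f=lambda x,y:((x+.5)/14-.5+345,(y+.5)/14-.5+165)
for a,b,z in [((428,262),(540,340),.044),((145,330),(248,410),.035),((415,420),(525,505),.01),((75,475),(185,560),.01)]:
    d=plane(t,[f(*b)],z)[0]-plane(t,[f(*a)],z)[0]; print(d[:2]*1000,np.linalg.norm(d)*1000)
E
```

```text
[-38.23758803  12.27355831] 40.15910074027751
[-37.89866999  12.22606464] 39.821926670795975
[-39.26627597  13.41311959] 41.49400204184996
[-39.17818299  11.16313676] 40.73752133788034
```

Four corner displacements agree on about 40–41 mm, so the cartridge is at its stop. I'll back off the wall, lift, and go to the free hole at TCP about (0.492, 0.102).

```bash
python3 -m inch '[{"linear":[0.03,-0.011,0],"twist":0,"gripper":0},{"linear":[0.06,-0.022,0],"twist":0,"gripper":0},{"linear":[0.06,-0.022,0.1],"twist":0,"gripper":0},{"linear":[0.06,-0.022,0.25],"twist":0,"gripper":0},{"linear":[0.06,-0.022,0.5],"twist":0,"gripper":0},{"linear":[0.06,-0.022,0.8],"twist":0,"gripper":0},{"linear":[0.06,-0.022,0.8],"twist":0,"gripper":0}]'
python3 -m inch '[{"linear":[-0.03,0.3,0],"twist":0,"gripper":0},{"linear":[-0.06,0.6,0],"twist":0,"gripper":0},{"linear":[-0.06,0.9,0],"twist":0,"gripper":0},{"linear":[-0.06,0.9,0],"twist":0,"gripper":0},{"linear":[-0.06,0.9,0],"twist":0,"gripper":0}]'
python3 - <<'E'
from bench import robot
from h import *
s=robot.snapshot("scene");np.savez(f"pics/scene11.npz",**s)
o=robot.get_obs();print(o["tool_pos"],o["wrist_force"])
cv2.imwrite("pics/s11.png",cv2.resize(s["image"][100:260,235:400,::-1],None,fx=3.7,fy=3.7,interpolation=cv2.INTER_CUBIC))
E
```

```text
time: 9.65
tool_pos: [0.5023, -0.0785, 0.2057]
ee_rot: [3.135, -0.001, 1.221]
wrist_force: [0.1, 0.1, 0.8]
width: 0.0172
time: 10.07
tool_pos: [0.4934, 0.013, 0.1988]
ee_rot: [-3.138, 0.001, 1.223]
wrist_force: [0.1, 0.3, -1.3]
width: 0.0174
[0.49374315 0.01208196 0.19898564] [ 0.20467343  0.015355   -1.24564075]
```

View pics/s11.png

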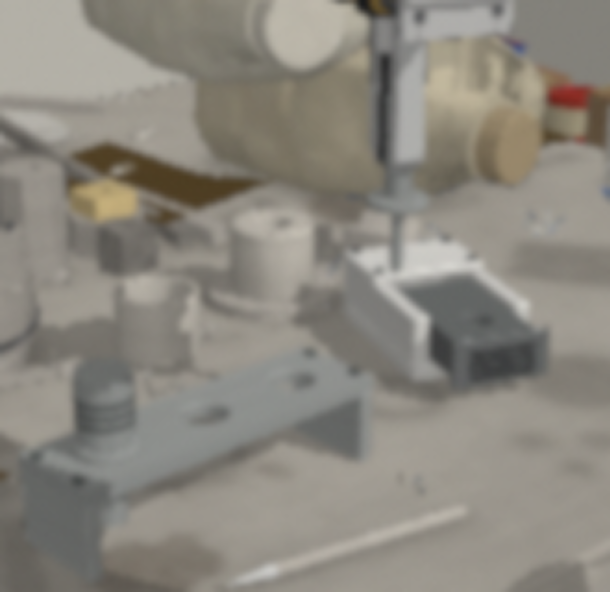

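The cartridge stays fully out, and its front plate is at about (500,350) in the crop. The tool is upright in the jaws. I'll go above the free hole at about (303,378) and check.

```bash
python3 -m inch '[{"linear":[-0.01,0.3,0],"twist":0,"gripper":0},{"linear":[-0.02,0.6,0],"twist":0,"gripper":0},{"linear":[-0.02,0.9,0],"twist":0,"gripper":0},{"linear":[-0.02,0.9,0],"twist":0,"gripper":0},{"linear":[-0.02,0.9,-0.15],"twist":0,"gripper":0},{"linear":[-0.02,0.9,-0.35],"twist":0,"gripper":0},{"linear":[-0.02,0.9,-0.35],"twist":0,"gripper":0},{"linear":[-0.02,0.9,-0.35],"twist":0,"gripper":0}]'
python3 - <<'E'
from bench import robot
from h import *
s=robot.snapshot("scene");np.savez(f"pics/scene12.npz",**s)
o=robot.get_obs();print(o["tool_pos"],o["wrist_force"])
q=proj(s,[[.489,.102,.058],[.489,.102,.072]]);print(((q-[280,150]+.5)*8).round(0))
cv2.imwrite("pics/s12.png",cv2.resize(s["image"][150:220,280:350,::-1],None,fx=8,fy=8,interpolation=cv2.INTER_CUBIC))
E
```

```text
time: 10.78
tool_pos: [0.4918, 0.1005, 0.1638]
ee_rot: [-3.138, 0.002, 1.219]
wrist_force: [0.4, -0.4, -0.5]
width: 0.0175
[0.49271406 0.10073126 0.16522638] [ 0.51301104  0.24819259 -0.19996047]
[[275. 421.]
 [275. 376.]]
```

View pics/s12.png

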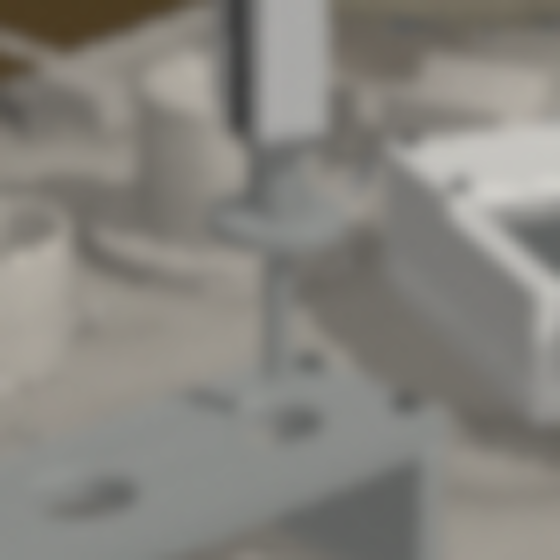

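```bash
python3 -m inch '[{"linear":[-0.01,-0.015,-0.05],"twist":0,"gripper":0},{"linear":[-0.01,-0.015,-0.12],"twist":0,"gripper":0},{"linear":[-0.01,-0.015,-0.2],"twist":0,"gripper":0},{"linear":[-0.01,-0.015,-0.2],"twist":0,"gripper":0}]'
python3 -m inch '[{"linear":[0,0,-0.1],"twist":0,"gripper":0},{"linear":[0,0,-0.2],"twist":0,"gripper":0},{"linear":[0,0,-0.3],"twist":0,"gripper":0},{"linear":[0,0,-0.33],"twist":0,"gripper":0},{"linear":[0,0,-0.33],"twist":0,"gripper":0},{"linear":[0,0,-0.33],"twist":0,"gripper":0}]'
python3 - <<'E'
from bench import robot
from h import *
s=robot.snapshot("scene");np.savez(f"pics/scene13.npz",**s)
o=robot.get_obs();print(o["tool_pos"],o["wrist_force"])
cv2.imwrite("pics/s13.png",cv2.resize(s["image"][150:220,280:350,::-1],None,fx=8,fy=8,interpolation=cv2.INTER_CUBIC))
E
```

```text
time: 11.17
tool_pos: [0.4908, 0.1, 0.1436]
ee_rot: [-3.139, 0.001, 1.22]
wrist_force: [-0.4, 0.1, -1.2]
width: 0.0174
time: 11.67
tool_pos: [0.4917, 0.1003, 0.1121]
ee_rot: [-3.141, 0.0, 1.221]
wrist_force: [0.1, 0.5, -1.7]
width: 0.0174
[0.49205119 0.10037761 0.11266262] [-0.84786717 -0.46832533 -1.74807425]
```

View pics/s13.png

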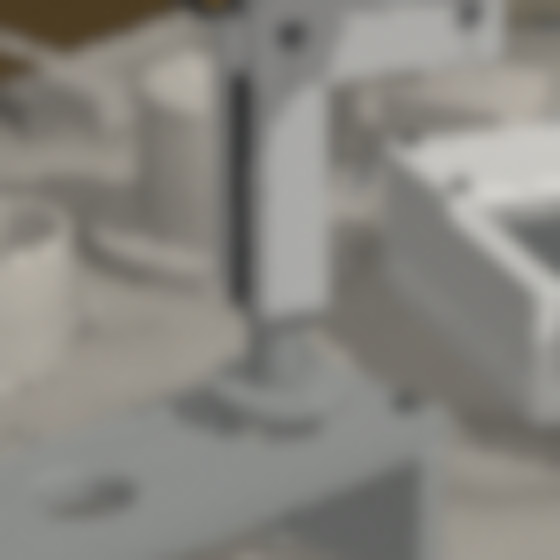

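The collar sits just above the hole, at about (280,400) in the crop, and there's no contact force. I'll lower it the last few millimetres until it touches.

```bash
python3 -m inch '[{"linear":[0,0,-0.03],"twist":0,"gripper":0},{"linear":[0,0,-0.05],"twist":0,"gripper":0},{"linear":[0,0,-0.05],"twist":0,"gripper":0}]'
python3 -m inch '[{"linear":[0,0,-0.01],"twist":0,"gripper":0},{"linear":[0,0,-0.015],"twist":0,"gripper":0},{"linear":[0,0,-0.015],"twist":0,"gripper":0}]'
```

```text
time: 11.97
tool_pos: [0.4918, 0.1003, 0.1073]
ee_rot: [-3.141, 0.0, 1.221]
wrist_force: [-1.0, 0.2, -1.0]
width: 0.0176
time: 12.22
tool_pos: [0.4918, 0.1003, 0.106]
ee_rot: [3.142, 0.0, 1.221]
wrist_force: [0.7, -0.1, -0.8]
width: 0.0175
```

```bash
python3 -m inch '[{"linear":[0,0,-0.01],"twist":0,"gripper":0},{"linear":[0,0,-0.02],"twist":0,"gripper":0},{"linear":[0,0,-0.02],"twist":0,"gripper":0},{"linear":[0,0,-0.02],"twist":0,"gripper":0}]'
```

```text
time: 12.55
tool_pos: [0.492, 0.1003, 0.1059]
ee_rot: [3.141, -0.0, 1.221]
wrist_force: [-3.2, -0.6, 6.9]
width: 0.0176
```

The collar has landed, and the upward force is 6.9 N. I'll ease off and open the gripper.

```bash
python3 -m inch '[{"linear":[0,0,0.012],"twist":0,"gripper":0},{"linear":[0,0,0.012],"twist":0,"gripper":0},{"linear":[0,0,0.015],"twist":0,"gripper":0.2},{"linear":[0,0,0.015],"twist":0,"gripper":0.35},{"linear":[0,0,0.015],"twist":0,"gripper":0.55},{"linear":[0,0,0.015],"twist":0,"gripper":0.55},{"linear":[0,0,0.015],"twist":0,"gripper":0.55},{"linear":[0,0,0.015],"twist":0,"gripper":0.55}]'
python3 -m inch '[{"linear":[0,0,0.1],"twist":0,"gripper":0.55},{"linear":[0,0,0.3],"twist":0,"gripper":0.55},{"linear":[0,0,0.6],"twist":0,"gripper":0.55},{"linear":[0,0,0.9],"twist":0,"gripper":0.55},{"linear":[0,0,0.9],"twist":0,"gripper":0.55}]'
python3 -m inch '[{"linear":[-0.4,-0.8,0.3],"twist":0,"gripper":0.55},{"linear":[-0.8,-0.8,0.3],"twist":0,"gripper":0.55},{"linear":[-1,-0.9,0.3],"twist":0,"gripper":0.55},{"linear":[-1,-0.9,0.3],"twist":0,"gripper":0.55},{"linear":[-1,-0.9,0.3],"twist":0,"gripper":0.55}]'
python3 -m inch '[{"linear":[-0.3,-0.8,0],"twist":0,"gripper":0.55},{"linear":[-0.3,-0.9,0],"twist":0,"gripper":0.55},{"linear":[-0.3,-1,0],"twist":0,"gripper":0.55},{"linear":[-0.3,-1,0],"twist":0,"gripper":0.55},{"linear":[-0.3,-1,0],"twist":0,"gripper":0.55}]'
python3 -m inch '[{"linear":[0,-0.8,0],"twist":0,"gripper":0.55},{"linear":[0,-0.9,0],"twist":0,"gripper":0.55},{"linear":[0,-1,0],"twist":0,"gripper":0.55},{"linear":[0,-1,0],"twist":0,"gripper":0.55},{"linear":[0,-1,0],"twist":0,"gripper":0.55}]'
python3 - <<'E'
from bench import robot
from h import *
for n in("scene","top"):
    s=robot.snapshot(n);np.savez(f"pics/{n}14.npz",**s)
    im=s["image"][:,:,::-1]
    c=im[140:260,235:400] if n=="scene" else im[150:260,220:440]
    cv2.imwrite(f"pics/{n}14.png",cv2.resize(c,None,fx=3.6,fy=3.6,interpolation=cv2.INTER_CUBIC))
E
```

```text
time: 13.22
tool_pos: [0.4918, 0.1003, 0.1053]
ee_rot: [-3.141, 0.0, 1.221]
wrist_force: [0.9, 0.5, 0.5]
width: 0.0484
time: 13.63
tool_pos: [0.4952, 0.1007, 0.2035]
ee_rot: [3.129, -0.006, 1.221]
wrist_force: [0.8, -0.4, 1.9]
width: 0.0514
time: 14.05
tool_pos: [0.3901, 0.0089, 0.2271]
ee_rot: [3.138, 0.0, 1.218]
wrist_force: [0.3, -0.0, 0.6]
width: 0.0515
time: 14.47
tool_pos: [0.3623, -0.0899, 0.2254]
ee_rot: [-3.141, -0.001, 1.218]
wrist_force: [0.6, -0.0, 0.5]
width: 0.0516
time: 14.88
tool_pos: [0.3626, -0.1889, 0.225]
ee_rot: [-3.14, -0.002, 1.221]
wrist_force: [-0.3, 0.8, 0.5]
width: 0.0515
```

View pics/scene14.png

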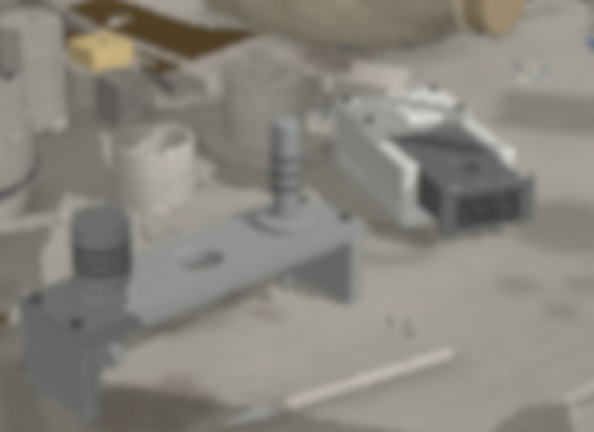

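View pics/top14.png

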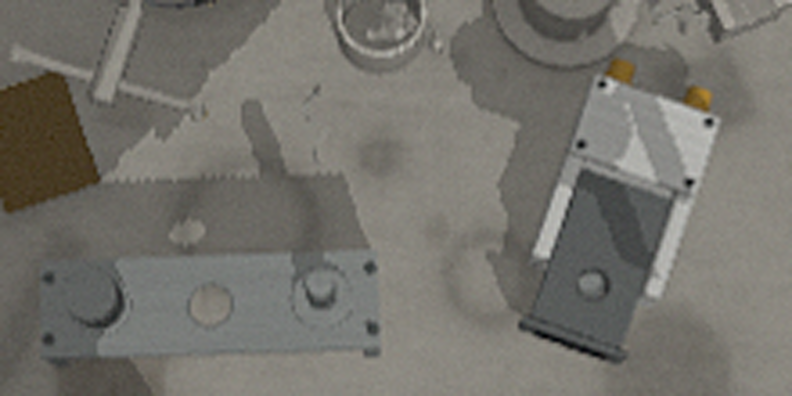

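The pin tool stands upright in the end hole at (322,290) in the top crop. The drift is unmoved at (93,294), and the cartridge is out, with its well at (594,284). I'll run a quick numeric check and then hand in.

```bash
python3 - <<'E'
from bench import robot
from h import *
s=load("pics/top14.npz")
f=lambda x,y:((x+.5)/3.6-.5+220,(y+.5)/3.6-.5+150)
w=plane(s,[f(594,284)],.044)[0]; print("slide mm",1000*np.dot(w[:2]-[.5378,-.0919],[-.938,.347]))
print("collar",plane(s,[f(322,296)],.064)[0],"top",plane(s,[f(320,273)],.128)[0],"drift",plane(s,[f(93,294)],.108)[0])
print(robot.get_obs()["qvel"].round(3)); print(robot.close_job())
E
```

```text
slide mm 38.46422218276891
collar [0.49060193 0.09917076 0.064     ] top [0.49505228 0.09877467 0.128     ] drift [0.48516784 0.24060236 0.108     ]
[ 0.006 -0.012  0.003 -0.005 -0.001 -0.005]
the job is handed in; nothing more can be done
None
```

The cartridge is free and out at its stop, the pin tool is back in the rack, and the job is handed in. It took about 15 s of the 48 s allowed.

**What I did:**
- I took the pin tool from the middle hole and pressed the button about 8 mm down; the spring force rose to about 5 N.
- With the button down, I pushed the cartridge along the unit's -x axis until it stopped; the push force rose to about 7 N.
- I lowered the tool into the free end hole (y = -70 mm) until its collar landed, let go and moved clear.

**Last checks:**
- **Cartridge:** the final top view puts it about 38.5 mm out. The earlier scene view gave 40–41 mm. The two agree within camera accuracy, and both are past the 33 mm needed.
- **Pin tool:** it looks upright, with its collar about 3 mm from the hole's centre. The top view puts the handle's top about 4 mm off the collar over 64 mm, which would be a tilt of about 4°. That is within measurement error and under the 10° limit.
- **Drift:** it read about 3 mm from its first measured position, which is within measurement error. I never touched it.
- **Not checked directly:** I inferred how far the button was down from the force and the tool's height. At the stop the vertical force fell to about 1.5 N, probably friction on the well wall, while the tool's height did not change. The arm blocked the top view during the push.

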